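Click a canister's vent cap one notch open

TASK

The wide ceramic canister holds fresh coffee beans and its knurled wooden twist cap stands at the single stud (shut). With fingertips pressed on the cap, turn it anticlockwise (seen from above) by exactly one click, so that its pointer rests at the pair of studs (vent), never going on into the third notch, and then take the hand away. Do not lift, tip or shift the canister, and leave the narrow canister and the other things on the ledge as they stand.

Things in the scene. Friction and masses are not known exactly. Their poses are not given: they have to be found in the camera images.
- canister: wide white ceramic canister, 124 mm diameter, 95 mm tall without its cap (120 mm with it), standing loose and upright on the work surface, about 1.7 kg in all. Origin: centre of its underside; z up. On its flat shoulder around the cap stand small steel studs 3 mm high, 55.5 mm from the axis: one stud (shut) in the canister's own -x direction, a pair 0.70 rad further anticlockwise seen from above (vent), three studs 1.40 rad from the first (open)
- cap_top (a point): centre of the flat top face of the wide canister's twist cap, on its axis, 120 mm above the work surface. The cap is a wooden disc with a knurled rim, 96 mm diameter (too wide to grip), 25 mm tall, and turns with the joint; on its top lies a 34 x 6 mm steel pointer strip only 1 mm high, from near the centre to the rim
- cap_pointer (a point): outer end of the pointer strip, on the cap's top face, 46 mm from the axis; it goes round with the cap
- two_studs (a point): top of the shoulder at the pair of studs, the place the pointer must face (fixed on the canister, 55.5 mm from the axis)
- cap (a joint): angle of the wide canister's cap in rad, growing anticlockwise seen from above. It clicks (sprung notches) at 0 (one stud, where it starts), 0.70 (pair of studs, the goal) and 1.40 (three studs). Up to about 0.06 N m is needed to leave a notch; past roughly 0.37 rad the spring pulls it on into 0.70, and past roughly 1.05 it would go on to 1.40. Pressing on the top face about 33 mm from the axis with 5 to 8 N and dragging along the arc turns it by friction
- narrow_canister: bystander: narrower white ceramic canister, 88 mm diameter, 137 mm tall with its own knurled wooden cap of 72 mm diameter. Origin: centre of its underside
- narrow_cap (a joint): angle of the narrow canister's cap in rad, 0 at the start; to be left alone
- tumbler: bystander: green glass tumbler, 64 mm diameter, 100 mm tall, between the canisters. Origin: centre of its underside
- tostonera: bystander: wooden hinged plantain press lying flat, about 300 x 104 x 46 mm with handle, beyond the canisters. Origin: centre of its underside
- mug: bystander: ceramic mug, 80 mm diameter, 90 mm tall, far left. Origin: centre of its underside
- bowl: bystander: ceramic bowl, 120 mm diameter, 50 mm tall, far right. Origin: centre of its underside
- spice_jar: bystander: small glass jar, 44 mm diameter, 80 mm tall, close in front of the robot. Origin: centre of its underside
- soap: bystander: amber bottle, 60 mm diameter, 150 mm tall, to the left. Origin: centre of its underside
There are look-alikes about, which are no part of the job. What is shaped like the canister but red is not meant.

How it is judged:
By the outcome, as a careful person would: the job done as asked, in the order asked, and still so for the second after the job is handed in, with the robot touching nothing.
It also fails if it takes over 35 s, if anything falls off the work surface, if the arm or the gripper's body presses on something with over 40 N, if the wrist force passes 120 N, or if a joint passes its speed limit or range.

ROBOT

A 6-joint arm with a two-finger parallel gripper is mounted at the origin on the work surface. World frame = base frame: x ahead of the robot, y to its left, z up, the work surface at z = 0. Lengths are in mm, angles in rad, forces in N, time in s.
With the tool pointing down it reaches from about 225 to 875 mm from the base axis. Payload 3.4 kg.
Tool frame: the origin (TCP) lies on the centre line of the jaws, within the pads' length; the fingertips stand 25 mm ahead of it and the grasp point (between the pads) lies 6 mm ahead of it; z points along the fingers, y is the line along which they close (so a half turn about z gives the same grasp; the last joint's range is limited). The gripper opens to 85 mm and grips with 20 to 120 N. Pads are 22 mm wide; open, the fingers measure 114 mm over their backs; the gripper's body (76 mm by 85 mm) begins 54 mm behind the grasp point. The pads swing forward as they close: fully open they stand 13 mm farther back than shut.
Start: joints at [1.039, 0.276, 1.505, -0, 1.361, -0.121], TCP at [229.641, 527.186, 256.328] pointing down, gripper open.
Joint ranges: [-2.89, 2.89], [-0.75, 2.08], [0.22, 2.7], [-1.18, 4.32], [0.11, 2.71], [-2.7, 2.7]. Speed limits (rad/s): [2.57, 2.57, 3.14, 3.14, 3.14, 3.14].

INTERFACE

Orientations are given as a unit quaternion [w, x, y, z].
In Python, from station import manip, effector, planner, status, viewer, order gives the robot as it stands. The module is installed in compiled form; this text tells all that it offers. Calls block until the motion is done:
- manip.move_pose(position, orientation): joint-space move of the TCP to a pose.
- manip.move_linear(position, frame=None, rate=150): straight line of the TCP; frame=None keeps the orientation; rate is the mean speed in mm/s.
- manip.set_joints(angles): joint-space move.
- effector.gripper_to(opening, f_grip=None): opening from 0.0 (shut) to 1.0 (fully open); f_grip is the grip in N (None keeps the last); returns when the fingers have stopped.
- manip.wait(seconds).
- planner.inverse_kinematics(position, orientation): joint angles nearest the present ones, or None.
- status.get_obs(): the state.
- viewer.snapshot(name): name is "side" or "top" or "wrist"; returns the picture (384x512x3 uint8, red, green, blue); there is no depth.
- viewer.calibration(name): a dict with "camera_matrix" (3x3 intrinsics, pixels), "R" (3x3) and "t" (3): a world point X has camera coordinates R X + t. Camera axes: x right, y down, z forward; pixel columns grow to the right and rows downward; lengths in mm; the calibration is good to about 2 mm. A picture is of the moment at which its call begins: read the wrist's pose just before it. calibration takes no time and is no camera call; for the wrist camera it gives the pose at the moment of the call.
A pose or a line that the arm cannot do raises manip.IKError and nothing moves.
- order.sign_off(): hands the job in; it is judged then, once.
Trained networks look in the newest picture that a camera, given by its name, has taken for a name from the list of things; names that differ only in an ending like _2 or _b are one class to them, and where a whole thing is asked for, a point or a joint stands for the part that bears it (a point fixed in the world has none). Each returns a list of dicts, best first, with "conf" (0 to 1); they miss things now and then, are a little off and sometimes report something else, mostly with a low value. They report only what shows in the picture. A call takes as long as a camera call. They do not tell look-alikes from the thing itself.
- viewer.outline_of(camera, label): "mask" (384x512 bool, what is visible of it) and "extent" ([centre column, centre row, width, height] in pixels, round what is visible of it).
The state is a dict: "clock": time; "qpos": joint angles; "dq": joint speeds; "joint_torque": joint torques, N m; "ee_pos": TCP position; "ee_rot": TCP orientation; "contact_force": force on the tool from outside, world axes, zero at the start; "wrist_torque": the same for the moment, N m; "width": opening from 0.0 (shut) to 1.0 (fully open); "grasp_force": force on a finger pad.
Only numpy, scipy, OpenCV 4.12 (cv2) and the standard library are available. Lean on these libraries where they do the work, as an engineer would, in place of code of your own. Each camera call takes 0.05 s, during which the arm holds its last target. There are 200 camera calls.

## Working session

There is one attempt and no reset: what is moved stays moved. The work goes in short steps, each a Python script; the robot and the scene stay as the last script left them, time stands still between calls to the robot, and variables do not carry over. Pictures are saved under pics/ and viewed, at most 10 in all, crops included, and the job is handed in when it is done.

```bash
mkdir -p pics
python3 - <<'E'
from station import *
import cv2,numpy as np
ims=[]
for c in("top","side"):
    im=viewer.snapshot(c);cv2.imwrite(f"pics/{c}0.png",im[:,:,::-1]);ims.append(im)
    for l in("canister","cap_top","cap_pointer","two_studs","narrow_canister"):
        for d in viewer.outline_of(c,l): print(c,l,round(d["conf"],2),np.round(d["extent"],1))
    k=viewer.calibration(c);print(k)
cv2.imwrite("pics/both0.png",np.vstack(ims)[:,:,::-1])
o=status.get_obs();print(o["clock"],o["ee_pos"],o["ee_rot"],o["contact_force"],o["width"])
E
```

```text
top canister 0.96 [212.4 170.4  42.3  42.9]
top canister 0.85 [207.8 224.7  44.4  38.4]
top canister 0.79 [203.9 115.4  48.1  47.9]
top canister 0.71 [152.2 195.6  44.2  37.8]
top cap_top 0.96 [148.1 194.9  35.1  31.7]
top cap_top 0.9 [207.2 170.2  32.5  31.9]
top cap_top 0.89 [205.4 224.3  32.5  33.7]
top cap_top 0.6 [202.9 110.6  32.3  32.6]
top cap_pointer 0.91 [150.4 192.6  35.6  37.9]
top cap_pointer 0.87 [202.6 112.6  35.5  28.6]
top cap_pointer 0.71 [206.4 224.3  31.8  30. ]
top cap_pointer 0.62 [208.6 170.4  35.7  31.1]
top two_studs 0.86 [211.2 171.1  44.3  40.6]
top two_studs 0.86 [156.1 193.9  45.2  42.5]
top two_studs 0.69 [206.3 117.1  43.8  45.4]
top narrow_canister 0.52 [209.5 172.1  40.6  42.8]
top narrow_canister 0.44 [206.9 170.6  33.7  35.7]
{'camera_matrix': array([[372.96718439,   0.        , 258.26271297],
       [  0.        , 372.96718439, 187.70369716],
       [  0.        ,   0.        ,   1.        ]]), 'R': array([[ 2.89978365e-02, -9.99575249e-01,  2.90634879e-03],
       [-9.94494942e-01, -2.91431053e-02, -1.00650338e-01],
       [ 1.00692287e-01,  2.829
[... 668 characters left out ...]
 37.1  46.4]
side two_studs 0.68 [305.1 157.1  39.3  50.8]
side two_studs 0.59 [220.2 141.9  37.6  44.7]
side narrow_canister 0.76 [239.4 237.3  39.1  60.3]
{'camera_matrix': array([[364.29003604,   0.        , 254.02881383],
       [  0.        , 364.29003604, 186.27080275],
       [  0.        ,   0.        ,   1.        ]]), 'R': array([[ 0.9842322 , -0.17655547, -0.01073063],
       [-0.12524043, -0.65276014, -0.74714057],
       [ 0.12490723,  0.73670371, -0.66457943]]), 't': array([-579.69343868,  151.16203271,  995.27550792])}
0.6 [229.63183476 527.17757539 256.32557299] [1.57891287e-05 2.03944637e-01 9.78982422e-01 3.56087187e-05] [0.33693286 0.34506109 0.36825313] 0.9986942169577795
```

View pics/top0.png

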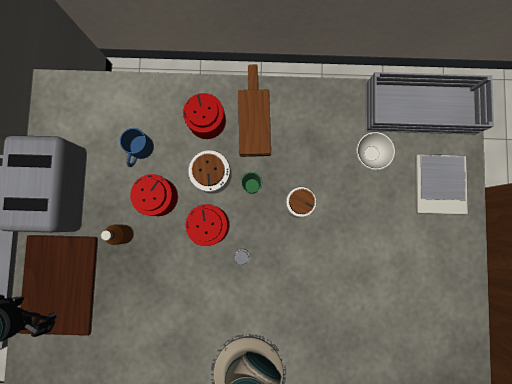

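View pics/side0.png

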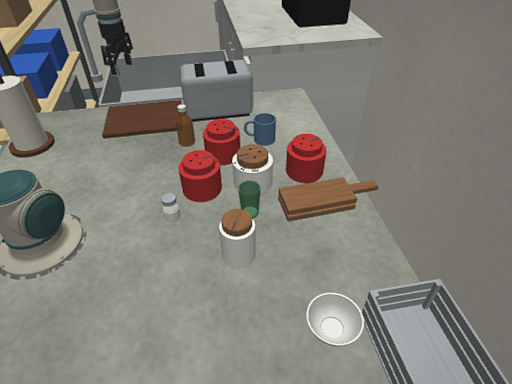

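Top view: white canister with a brown cap at (209,171). Three red look-alikes stand at (204,115), (153,195) and (207,225), and the narrow white one is at (301,202). The wide white one fits, at (253,168) in the side view. I'll localise it and confirm it from above with the wrist camera.

```bash
cat > h.py <<'E'
from station import *
import cv2,numpy as np
from scipy.spatial.transform import Rotation as Rn
def ray(cal,uv,z):
    d=cal["R"].T@np.linalg.solve(cal["camera_matrix"],[*uv,1.]);c=-cal["R"].T@cal["t"]
    return c+d*(z-c[2])/d[2]
def proj(cal,X):
    p=cal["camera_matrix"]@(cal["R"]@np.asarray(X,float)+cal["t"]);return p[:2]/p[2]
def down(yaw): # tool z down, tool y along world angle yaw
    y=np.array([np.cos(yaw),np.sin(yaw),0]);z=np.array([0,0,-1.]);x=np.cross(y,z)
    q=Rn.from_matrix(np.c_[x,y,z]).as_quat();return [q[3],*q[:3]]
def T():return status.get_obs()["clock"]
E
python3 - <<'E'
from h import *
print("top",ray(viewer.calibration("top"),(207.5,170),120)); print("side",ray(viewer.calibration("side"),(253.4,155.5),120))
im=viewer.snapshot("top");a=cv2.resize(im[140:205,175:240],(500,500),interpolation=2)
im=viewer.snapshot("side");b=cv2.resize(im[135:200,220:285],(300,300),interpolation=2)
cv2.imwrite("pics/crop1.png",np.hstack([a,np.vstack([b,np.zeros((200,300,3),np.uint8)])])[:,:,::-1])
c=viewer.calibration("wrist");o=status.get_obs();print(c,"cam",-c["R"].T@c["t"],Rn.from_quat(np.roll(o["ee_rot"],-1)).as_matrix())
p=ray(viewer.calibration("top"),(207.5,170),120)
for yaw in np.arange(-3,3.2,.5):
    q=planner.inverse_kinematics([p[0],p[1],330],down(yaw));print(round(yaw,1),None if q is None else np.round(q,2))
E
```

```text
top [607.63995546 135.88448762 120.        ]
side [609.34404407 116.76270877 120.        ]
{'camera_matrix': array([[321.44411663,   0.        , 259.48904301],
       [  0.        , 321.44411663, 189.38013415],
       [  0.        ,   0.        ,   1.        ]]), 'R': array([[ 0.39920957,  0.91685739,  0.00205901],
       [ 0.87253924, -0.38060083,  0.3062977 ],
       [ 0.28161497, -0.12048041, -0.95193355]]), 't': array([-575.93975692,  -40.19928819,  379.8069138 ])} cam [158.0368057  558.51403519 375.04975494] [[-9.16793793e-01  3.99360908e-01  8.18763658e-05]
 [ 3.99360915e-01  9.16793789e-01  9.57942614e-05]
 [-3.68072604e-05  1.20521805e-04 -9.99999992e-01]]
-3.0 None
-2.5 [ 0.11  0.32  1.26 -0.    1.56  2.61]
-2.0 [ 0.11  0.32  1.26 -0.    1.56  2.11]
-1.5 [ 0.11  0.32  1.26 -0.    1.56  1.61]
-1.0 [ 0.11  0.32  1.26 -0.    1.56  1.11]
-0.5 [ 0.11  0.32  1.26 -0.    1.56  0.61]
0.0 [ 0.11  0.32  1.26 -0.    1.56  0.11]
0.5 [ 0.11  0.32  1.26 -0.    1.56 -0.39]
1.0 [ 0.11  0.32  1.26 -0.    1.56 -0.89]
1.5 [ 0.11  0.32  1.26 -0.    1.56 -1.39]
2.0 [ 0.11  0.32  1.26 -0.    1.56 -1.89]
2.5 [ 0.11  0.32  1.26 -0.    1.56 -2.39]
3.0 None
```

View pics/crop1.png

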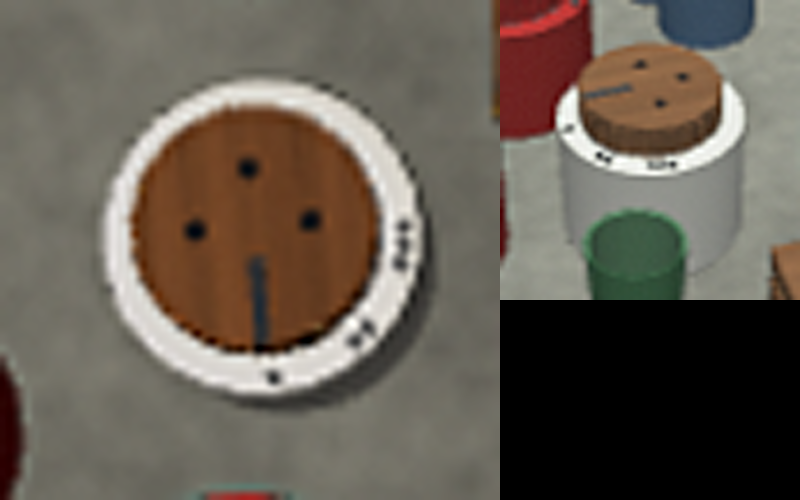

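Confirmed. The crop shows the white body, the brown cap with its pointer at the single stud (272,376), the pair at (360,333) and the triple at (402,246). Next I go above it for a precise wrist view.

Run:
```python
from h import *
manip.move_pose([608,132,300],down(-0.73)); 
effector.gripper_to(0.6)
im=viewer.snapshot("wrist");c=viewer.calibration("wrist")
np.savez("w1.npz",im=im,R=c["R"],t=c["t"],K=c["camera_matrix"])
for l in("cap_top","canister"):
    for d in viewer.outline_of("wrist",l): print(l,round(d["conf"],2),np.round(d["extent"],1))
cv2.imwrite("pics/w1.png",im[:,:,::-1]);o=status.get_obs();print(T(),o["ee_pos"],o["qpos"],o["width"],o["contact_force"])
hsv=cv2.cvtColor(im,cv2.COLOR_RGB2HSV)
m=cv2.inRange(hsv,(4,80,40),(20,255,200)); m=cv2.morphologyEx(m,cv2.MORPH_CLOSE,np.ones((9,9)))
n,lab,st,ce=cv2.connectedComponentsWithStats(m)
for i in range(1,n):
    if st[i,4]>500: print(st[i],ce[i],ray(c,ce[i],120))
```

```text
cap_top 0.95 [260.5 164.8  99.2  93.9]
cap_top 0.63 [396.4  36.5 122.4  70.6]
cap_top 0.63 [ 71.   85.8 115.8 112.9]
cap_top 0.59 [144.4 258.8  94.1  80.9]
cap_top 0.5 [311.  251.8  48.2  80.3]
canister 0.87 [157.6 241.1 118.9 118.5]
canister 0.81 [ 90.   84.  162.1 138.1]
canister 0.79 [259.8 157.3 119.6 118.6]
canister 0.71 [382.9  42.6 148.6  84.6]
3.2667 [608.00002419 132.03911479 299.99189627] [1.02060948e-01 3.28639566e-01 1.32082928e+00 1.96081058e-05
 1.49212680e+00 8.32001335e-01] 0.5989497124695026 [-0.64447964 -0.06945737  0.50091997]
[  340    38   172   186 16400] [436.96487805 131.3325    ] [756.29327541  52.42054053 120.        ]
[  0  70  21  44 549] [ 6.73588342 93.10746812] [488.99914129 336.7192598  120.        ]
[ 211  116   97   98 7346] [259.208685   164.61598149] [613.1334297  138.22159698 120.        ]
```

View pics/w1.png

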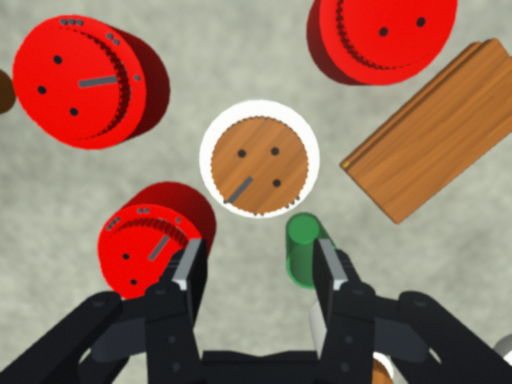

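The cap is at (259,165) with its pointer running to (227,202), and the view is clear. I'll refine the centre with a silhouette model, then go down.

```bash
cat >> h.py <<'E'
def capmask(im,guess):
    hsv=cv2.cvtColor(im,cv2.COLOR_RGB2HSV)
    m=cv2.morphologyEx(cv2.inRange(hsv,(4,80,40),(20,255,200)),cv2.MORPH_CLOSE,np.ones((9,9)))
    n,lab,st,ce=cv2.connectedComponentsWithStats(m)
    i=1+np.argmin(np.hypot(*(ce[1:]-guess).T)+1e3*(st[1:,4]<100));return (lab==i)
def fit(m,c,x0):
    from scipy.optimize import minimize
    a=np.linspace(0,2*np.pi,60)
    def hull(x):
        P=[proj(c,[x[0]+48*np.cos(t),x[1]+48*np.sin(t),z]) for z in(95,120) for t in a]
        return cv2.convexHull(np.array(P,np.float32))
    f=m.astype(np.uint8)
    def cost(x):
        h=np.zeros(m.shape,np.uint8);cv2.fillPoly(h,[np.round(hull(x)*16).astype(int)],1,shift=4)
        return (h!=f).sum()
    r=minimize(cost,x0,method="Nelder-Mead",options=dict(initial_simplex=np.array(x0)+[[0,0],[6,0],[0,6]]));return r.x,r.fun,f.sum()
E
python3 - <<'E'
from h import *
d=np.load("w1.npz");c=dict(R=d["R"],t=d["t"],camera_matrix=d["K"])
x,f,n=fit(capmask(d["im"],(259,165)),c,[611,136]);print(x,f,n)
im=viewer.snapshot("top");ct=viewer.calibration("top");print(fit(capmask(im,(208,170)),ct,[611,136]))
a,b=ray(c,(251,178),121),ray(c,(227,202),121);v=b-a;print(a,b,np.hypot(*v[:2]),np.arctan2(v[1],v[0]),np.arctan2(b[1]-x[1],b[0]-x[0]))
E
```

```text
[610.41516346 134.39668453] 606.0 7346
(array([608.375, 133.75 ]), np.float64(434.0), np.uint64(483))
[598.61827593 133.83115115 121.        ] [564.50056964 131.42509058 121.        ] 34.202441576659425 -3.0711868754825318 -3.076962759867374
```

Run:
```python
from h import *
C=[610,134]
manip.move_pose([*C,175],down(-0.715))
manip.move_linear([*C,150],rate=80); manip.wait(.2)
b=np.mean([status.get_obs()["contact_force"] for _ in range(3)],0);print("base",b,T())
z=150.
while z>128:
    z-=1. if abs(F:=0)<1 else 0
    manip.move_linear([*C,z],rate=20)
    o=status.get_obs();f=o["contact_force"]-b
    if abs(f[2])>.8:print(z,round(T(),2),np.round(f,2),np.round(o["wrist_torque"],3),o["ee_pos"][2].round(2))
    if f[2]>3:break
np.save("b.npy",b)
```

```text
base [-0.46678595  0.77030621 -0.88897504] 4.55
149.0 4.8 [ 0.4  -0.51  1.03] [-0.008  0.052  0.009] 149.03
147.0 5.3 [-0.34 -1.06  1.02] [-0.031 -0.039 -0.014] 146.89
145.0 5.8 [ 1.09 -0.49  0.94] [ 0.02  -0.019 -0.052] 144.89
142.0 6.55 [ 1.04 -0.32  1.46] [-0.005 -0.03   0.012] 141.91
141.0 6.8 [-1.05 -0.44  6.01] [-0.024  0.309  0.042] 141.77
```

```bash
cat >> h.py <<'E'
def avg(n=4):
    F=[];M=[]
    for _ in range(n):
        manip.wait(.04);o=status.get_obs();F.append(o["contact_force"]);M.append(o["wrist_torque"])
    return np.mean(F,0).round(2),np.mean(M,0).round(3)
E
python3 - <<'E'
from h import *
C=[610,134]
print(avg())
z=141.
while z>139:
    z-=.4;manip.move_linear([*C,z],rate=20);f,m=avg(3);print(z,f,m,status.get_obs()["ee_pos"].round(2),round(T(),2))
    if f[2]>9.5:break
E
```

```text
(array([-1.66, -0.23,  5.67]), array([0.012, 0.28 , 0.004]))
140.6 [-1.94 -0.29  7.23] [-0.013  0.392  0.006] [610.07 134.02 141.73] 7.34
140.2 [-2.72 -0.91  8.68] [-0.014  0.471 -0.02 ] [610.07 134.02 141.73] 7.72
139.79999999999998 [-2.74 -0.87 10.51] [-0.008  0.577  0.016] [610.08 134.05 141.71] 8.09
```

Run:
```python
from h import *
for a in np.arange(.08,.721,.08):
    q=planner.inverse_kinematics([610,134,139.8],down(-0.715+a));manip.set_joints(q)
    f,m=avg(2);print(round(a,2),f,m,status.get_obs()["qpos"][5].round(3),round(T(),2))
im=viewer.snapshot("wrist");cv2.imwrite("pics/w2.png",im[:,:,::-1])
c=viewer.calibration("wrist");print([proj(c,[610+46*np.cos(t),134+46*np.sin(t),121]).round() for t in (-3.07,-2.37)])
s=viewer.snapshot("top");cv2.imwrite("pics/w2t.png",cv2.resize(np.ascontiguousarray(s[130:210,168:248]),(500,500),interpolation=2)[:,:,::-1])
```

```text
0.08 [-2.25 -0.77 10.23] [-0.002  0.559 -0.025] 0.74 8.43
0.16 [-2.7  -0.76 10.1 ] [0.014 0.544 0.026] 0.66 8.76
0.24 [-2.24 -0.28 10.58] [-0.03   0.504 -0.044] 0.58 9.09
0.32 [-2.09 -0.36 10.01] [-0.011  0.539  0.012] 0.5 9.43
0.4 [-1.55  0.   10.74] [0.012 0.481 0.021] 0.42 9.76
0.48 [-2.19 -0.34  9.78] [-0.012  0.492  0.047] 0.34 10.09
0.56 [-0.97  0.05 10.05] [0.007 0.49  0.073] 0.26 10.43
0.64 [-0.5  -0.87  9.72] [-0.078  0.422  0.068] 0.18 10.76
0.72 [-0.71  0.72  9.03] [ 0.093  0.402 -0.015] 0.1 11.09
[array([163., 262.]), array([193., 311.])]
```

View pics/w2.png

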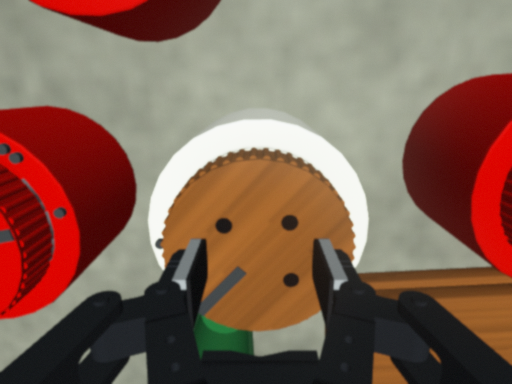

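The pointer has followed: the strip runs from (243,270) towards (200,312), and the predicted vent position is (193,311). I'll lift off and check.

Run:
```python
from h import *
manip.move_linear([610,134,170],rate=60)
manip.move_linear([608,132,300],rate=200)
manip.move_pose([608,132,300],down(-0.73)); manip.wait(.2)
im=viewer.snapshot("wrist");c=viewer.calibration("wrist")
x,f,n=fit(capmask(im,(259,165)),c,[610.4,134.4]);print("centre",x,f,n)
print("pred shut/vent/open",[proj(c,[x[0]+r*np.cos(t),x[1]+r*np.sin(t),121]).round(1) for t in (-3.07,-2.37,-1.67) for r in(12,46)])
cv2.imwrite("pics/w3.png",cv2.resize(im[90:230,190:330],(600,600),interpolation=2)[:,:,::-1]);print(T())
# pointer: dark greyish pixels within the cap, elongated blob
hsv=cv2.cvtColor(im,cv2.COLOR_RGB2HSV);m=(hsv[...,1]<90)&(hsv[...,2]<140)
yy,xx=np.mgrid[:384,:512];m&=np.hypot(xx-259,yy-165)<44
n,lab,st,ce=cv2.connectedComponentsWithStats(m.astype(np.uint8))
for i in range(1,n):
    if st[i,4]>40:
        P=np.argwhere(lab==i)[:,::-1];W=np.array([ray(c,p,121)[:2] for p in P])-x
        d=np.linalg.svd(W-W.mean(0))[2][0];d*=np.sign(d@W.mean(0));print(st[i],"angle turned",np.arctan2(d[1],d[0])+3.07,np.arctan2(*W.mean(0)[::-1])+3.07)
```

```text
centre [610.10996094 134.87607422] 604.0 7373
pred shut/vent/open [array([250.4, 178.1]), array([226.6, 202. ]), array([258.2, 181.4]), array([255.9, 214.1]), array([266.5, 179.1]), array([286.6, 205.9])]
13.625
[256 181   6  28 163] angle turned 0.7603333397196139 0.7483884395107574
```

View pics/w3.png

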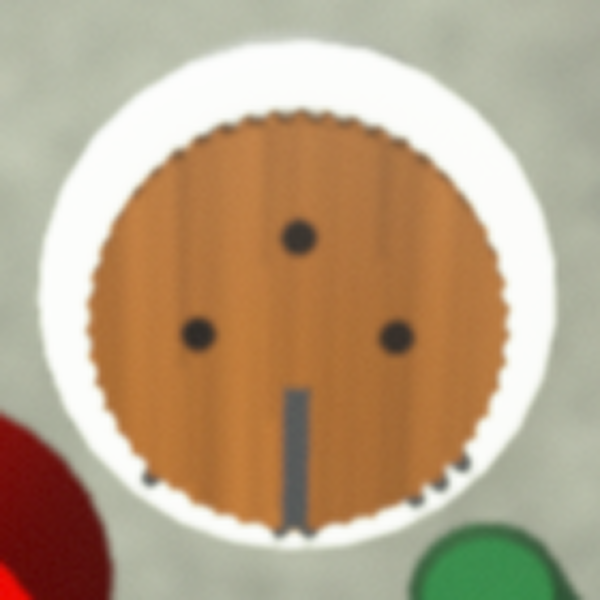

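The pointer sits exactly between the pair of studs at (280,533) and (310,533). The single stud is at (150,478) and the triple near (440,480). The canister has not shifted.

```bash
python3 -c "
from station import order;print(order.sign_off())"
```

```text
the job is handed in; nothing more can be done
None
```

Job handed in: the wide canister's cap was turned one click anticlockwise to the pair of studs (vent) and the hand taken clear at about 13.6 s, with the canister's measured centre shifted by under 1 mm.

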